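Slip the keeper plate into the shaft groove

ROBOT

A 7-joint arm with a two-finger parallel gripper is mounted at the origin on a cart in front of the work surface, level with it; the furniture and walls round the work are solid. World frame = base frame: x ahead of the robot, y to its left, z up, the work surface at z = 0. Lengths are in m, angles in rad, forces in N, time in s.
With the tool pointing down it reaches from about 0.4 to 0.9 m from the base axis. Payload 5.5 kg.
Tool frame: the origin (TCP) lies on the centre line of the jaws, within the pads' length; the fingertips stand 8 mm ahead of it and the grasp point (between the pads) lies 11 mm behind it; z points along the fingers, y is the line along which they close (so a half turn about z gives the same grasp; the last joint's range is limited). The gripper opens to 92 mm and grips with 3 to 60 N. Pads are 19 mm wide; open, the fingers measure 130 mm over their backs; the gripper's body (75 mm by 190 mm) begins 47 mm behind the grasp point.
Start: joints at [1.491, 0.501, -0.427, 1.55, 0.221, 1.138, -0.21], TCP at [0.219, -0.612, 0.235] pointing down, gripper open.
Joint ranges: [-2.88, 2.88], [-0.31, 2.03], [-1.54, 1.56], [0.2, 2.42], [-1.41, 4.55], [0.19, 2.02], [-2.57, 2.57]. Speed limits (rad/s): [2.57, 2.57, 3.14, 3.14, 3.14, 3.14, 3.14].

INTERFACE

Orientations are given as a unit quaternion [w, x, y, z].
In Python, from bench import status, get_image, calibration, job gives the robot as it stands. The module is installed in compiled form; this text tells all that it offers.
- The arm moves only by the tool move_arm, never from a script. Its argument "motion" is a list that holds one entry, the list of rows, each a list of 4 numbers: the shift along the tool's x, y, z in cm, then the turn about the tool's z in degrees. In form: [[[dx, dy, dz, yaw], ...]]. A call has 1 to 8 rows; each row is the pose to reach, as a shift and turn from the pose commanded when the call began, along the tool's axes at that moment; what a row does not reach only later rows make up. A row lasts 1/8 s, in which the tool goes at most 62.5 mm and 10.7 degrees, less where a joint would pass 70% of its speed; a pose out of reach is approached as far as the arm can. A call with a gripper value outside its range is refused whole. "grip" is the finger opening in cm, from 0 to 9.18, set as the call begins (left out, the last holds). The fingers move at their own pace and stop on an object; "force" is the grip in N (left out, the last holds). Time passes only in rows, so rows that repeat a pose let the fingers close. It gives the time, the measured TCP pose, the force, the opening and the grip force at its end, in the units of the state.
- status.get_state(): the state, without advancing time (a new reading comes with each control period).
- get_image(name): name is "side" or "top" or "wrist"; returns the picture (480x640x3 uint8, blue, green, red); there is no depth.
- calibration(name): a dict with "mtx" (3x3 intrinsics, pixels), "D" ([k1, k2, p1, p2, k3] as OpenCV has them; the pictures are not rectified), "R" (3x3) and "t" (3): a world point X has camera coordinates R X + t. Camera axes: x right, y down, z forward; pixel columns grow to the right and rows downward; lengths in m; the calibration is good to about 2 mm. A picture is of the moment at which its call begins: read the wrist's pose just before it. calibration takes no time and is no camera call; for the wrist camera it gives the pose at the moment of the call.
- job.close_job(): hands the job in; it is judged then, once.
The state is a dict: "time_s": time; "qpos": joint angles; "qvel": joint speeds; "effort": joint torques, N m; "tcp_pos": TCP position; "tool_rot": TCP orientation; "contact_force": force on the tool from outside, world axes, zero at the start; "wrist_torque": the same for the moment, N m; "finger_gap": finger opening in m; "grip_force": force on a finger pad.
Only numpy, scipy, OpenCV 4.12 (cv2) and the standard library are available. Lean on these libraries where they do the work, as an engineer would, in place of code of your own. Each camera call takes 0.05 s, during which the arm holds its last target. There are 200 camera calls.

TASK

Take the keeper plate with the narrow slot out of the wooden rack and slide it, slot downward, over the shaft in the bearing stand: it only passes at the shaft's groove, so find that gently by feel. Press the plate down until it bottoms firmly in the groove, then let go so that it stays there upright. Press lightly, never with more than 40 N, and leave the plate with the wide slot in the rack.

Things in the scene. Friction and masses are not known exactly. Their poses are not given: they have to be found in the camera images.
- stand: bearing stand, fixed: grey base plate 170 (x) x 66 (y) x 12 mm high, two bearing blocks 77 mm high. Origin: centre of the base's underside; x along the shaft, z up. The steel shaft, 20 mm diameter, is clamped; its axis is at y = 0, 60 mm above the origin; it is bare from x = -51 to +51 mm.
- shaft_mid (a point): point on the shaft's axis midway between the blocks, axes as the stand's. The groove, 10.5 mm wide along x, has its middle somewhere from x = -14 to +14 mm of here (not reported, differs each time). In it a neck with flats is left, 12 mm wide (y), its top 8 mm above the axis. Off the groove the plate's feet rest on the round shaft 7 mm above the axis; in it they go 29 mm lower.
- narrow_grip (a point): keeper plate with the narrow slot: upright steel C, 8 mm thick (its x), 44 wide (y), 84 high (z), 0.13 kg, front and back alike. Slot open downward, 14 mm wide (y), 30 deep. Grip tab on top 12 mm thick (x), 22 wide (y), 40 high. Point: middle of the tab's thickness and width, 66 mm above the feet. Starts upright in the rack, feet 13 mm deep in a slot.
- narrow_slot (a point): middle of the closed end of the narrow plate's slot, 30 mm above its feet and 36 mm below narrow_grip; axes as the plate's. Home in the groove, it lies 8 mm above the shaft's axis.
- wide_grip (a point): the other plate, the same in all but its slot, which is 24 mm wide; same point, 66 mm above its feet. It stays in the rack.
- narrow: the whole narrow-slotted plate; origin between its feet, at their underside, axes as at narrow_grip
- rack: beech rack, fixed: block 46 (x) x 150 (y) x 19 mm high, two slots side by side at y = -37 and +37 mm, each holding one plate upright, its thickness along x; which plate is where varies. Origin: centre of its underside.

How it is judged:
On the way, in this order (a step that is already met when the one before it is completed fails the run):
1. the narrow-slotted plate is lifted clear of the rack (height (world z) of narrow_grip above 0.1 m), for 0.1 s.
2. the narrow-slotted plate is home in the groove and pressed down with over 3 N (z of narrow_slot in the frame of stand between 0.0655 and 0.0705 m and y of narrow_slot in the frame of stand between -0.003 and 0.003 m and x of narrow_slot in the frame of stand between -0.02 and 0.02 m and contact force between narrow and stand above 3 N), for 0.1 s.
At the end, for the whole second after the job is handed in: The narrow-slotted plate sits in the shaft's groove, slot end within 2.5 mm of the top of the neck in height and 3 mm of the axis sideways, within 20 mm of the stand's middle along the shaft, within 0.22 rad of upright, at rest; the wide-slotted plate is within 20 mm of where it stood in the rack (z of narrow_slot in the frame of stand between 0.0655 and 0.0705 m and y of narrow_slot in the frame of stand between -0.003 and 0.003 m and x of narrow_slot in the frame of stand between -0.02 and 0.02 m and angle between narrow_grip's own z axis and vertical below 0.22 rad and linear speed of narrow below 0.02 m/s and distance of wide_grip from where it was at the start of the episode below 0.02 m); the robot touches nothing.
It fails at once if the narrow-slotted plate presses on the shaft or stand with more than 40 N (contact force between narrow and stand above 40 N).
It fails at once if the robot presses on the stand with more than 40 N (contact force between the arm and stand above 40 N).
It fails at once if the wide-slotted plate is taken out of the rack (distance of wide_grip from where it was at the start of the episode above 0.03 m).
It also fails if it takes over 72 s, if anything falls off the work surface, if the arm or the gripper's body presses on something with over 40 N, if the wrist force passes 120 N, or if a joint passes its speed limit or range.

## Working session

There is one attempt and no reset: what is moved stays moved. The work goes in short steps, Python scripts to look and compute and a tool call to move; the robot and the scene stay as the last step left them, time stands still between calls to the robot, and variables do not carry over. Pictures are saved under pics/ and viewed, at most 10 in all, crops included, and the job is handed in when it is done.

Besides the shell and the picture viewer there is one more tool, called after "Emit:" by a JSON object that holds its "op" and its "data", one argument or row to a line. move_arm: Moves the arm, as the interface text tells. Its arguments: {"type":"object","properties":{"motion":{"type":"array"},"grip":{"type":"number"},"force":{"type":"number"}},"required":["motion"]}

```bash
mkdir -p pics; python3 - <<'E'
from bench import status,get_image,calibration
import cv2,numpy as np
s=status.get_state();print(s)
for n in("top","side"):
    cv2.imwrite(f"pics/{n}0.png",get_image(n));c=calibration(n);print(n,c)
E
```

```text
{'time_s': 0.0, 'qpos': array([ 1.49120855,  0.50187874, -0.42679401,  1.55141421,  0.22082222,
        1.13826053, -0.21029296]), 'qvel': array([-0.00251249, -0.00171335, -0.00141402,  0.00041049, -0.00024018,
        0.00056706, -0.00145893]), 'effort': array([-6.21825511e-04, -5.66592014e+01, -5.81642836e+00, -2.79114890e+01,
       -6.87088980e-02,  3.06136755e-02,  1.78347718e-04]), 'tcp_pos': array([ 0.21820976, -0.61158209,  0.23367409]), 'tool_rot': array([-9.41375481e-04,  9.85341867e-01,  1.70588693e-01, -1.28440006e-04]), 'contact_force': array([0.81551517, 1.01099493, 0.75138205]), 'wrist_torque': array([0.01742778, 0.00949931, 0.03379263]), 'grip_force': 0.0, 'finger_gap': 0.09188881795941103}
top {'mtx': array([[509.44742823,   0.        , 320.65759441],
       [  0.        , 509.44742823, 243.11853883],
       [  0.        ,   0.        ,   1.        ]]), 'D': array([-0.0781304,  0.       ,  0.       ,  0.       ,  0.       ]), 'R': array([[ 1.28642664e-02, -9.99911253e-01,  3.46367665e-03],
       [-9.81384046e-01, -1.32895892e-02, -1.91595253e-01],
       [ 1.91624281e-01, -9.34464623e-04, -9.81467912e-01]]), 't': array([0.02259787, 0.5265352 , 0.84050993])}
side {'mtx': array([[476.46353305,   0.        , 325.22005075],
       [  0.        , 476.46353305, 242.39589649],
       [  0.        ,   0.        ,   1.        ]]), 'D': array([-0.05063023,  0.        ,  0.        ,  0.        ,  0.        ]), 'R': array([[-0.89645838, -0.44289596, -0.0143365 ],
       [-0.16040541,  0.354493  , -0.92119749],
       [ 0.41307684, -0.82351556, -0.38883113]]), 't': array([0.46259054, 0.11502046, 0.6937885 ])}
```

View pics/top0.png

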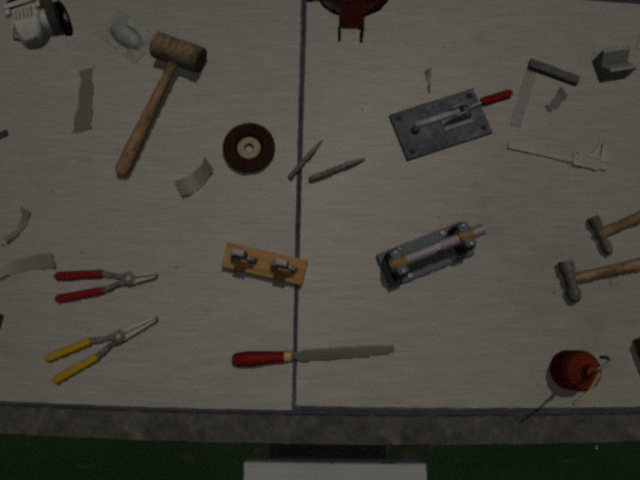

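View pics/side0.png

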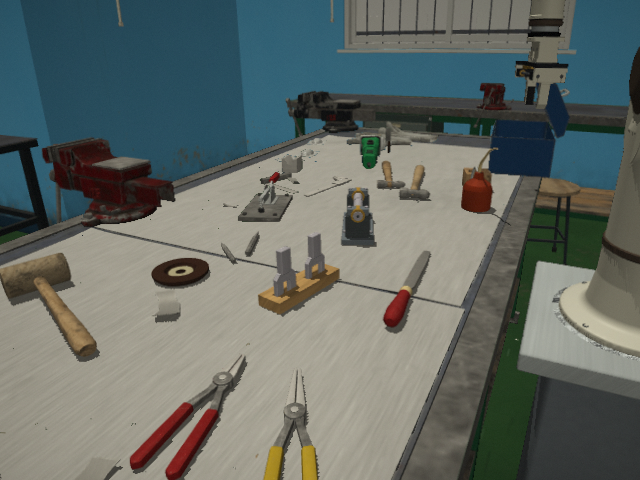

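The top picture shows the rack at about (265,264) with tabs at (243,255) and (284,265), and the stand at about (430,253). In the side picture the plates are at (286,272) and (316,258). I'll enlarge both areas.

```bash
python3 - <<'E'
import cv2,numpy as np
t=cv2.imread("pics/top0.png");s=cv2.imread("pics/side0.png")
r=lambda i,x,y,w,h,k:cv2.resize(i[y:y+h,x:x+w],None,fx=k,fy=k,interpolation=cv2.INTER_CUBIC)
a=r(s,250,225,100,90,4)       # 400x360
b=r(s,330,180,57,72,5)[:360,:285]
b=cv2.copyMakeBorder(b,0,0,0,400-b.shape[1],cv2.BORDER_CONSTANT)
c=cv2.convertScaleAbs(r(t,215,235,100,60,4),alpha=1.6);d=cv2.convertScaleAbs(r(t,370,215,125,75,3.2),alpha=1.6)
cv2.imwrite("pics/crop0.png",np.vstack([np.hstack([a,b]),np.hstack([c,d])]))
E
```

```text
(no output)
```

View pics/crop0.png

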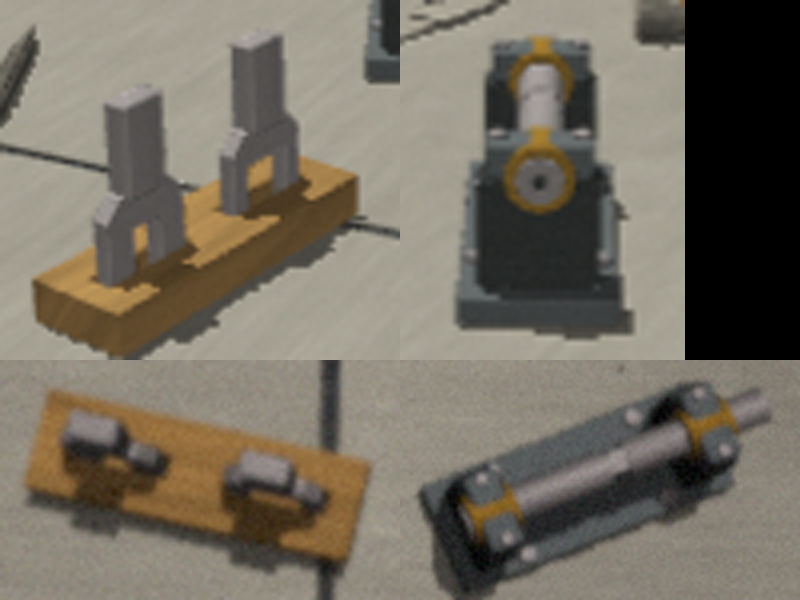

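```bash
cat > h.py <<'E'
from bench import status,get_image,calibration
import cv2,numpy as np
def ray(c,p):
    u=cv2.undistortPoints(np.array([[p]],float),c["mtx"],c["D"])[0,0]
    d=c["R"].T@np.r_[u,1]; return -c["R"].T@c["t"],d/np.linalg.norm(d)
def plane(c,p,z):
    o,d=ray(c,p); return o+d*(z-o[2])/d[2]
def tri(c1,p1,c2,p2):
    A=[];b=[]
    for c,p in((c1,p1),(c2,p2)):
        o,d=ray(c,p);P=np.eye(3)-np.outer(d,d);A.append(P);b.append(P@o)
    return np.linalg.lstsq(np.vstack(A),np.hstack(b),rcond=None)[0]
def proj(c,X): return cv2.projectPoints(np.array([X],float),cv2.Rodrigues(c["R"])[0],c["t"],c["mtx"],c["D"])[0].ravel()
def toolshift(X,s=None):
    from scipy.spatial.transform import Rotation as R
    s=s or status.get_state();q=s["tool_rot"]
    return R.from_quat(np.r_[q[1:],q[0]]).as_matrix().T@(np.array(X)-s["tcp_pos"])*100
E
python3 - <<'E'
from h import *
np.set_printoptions(precision=4,suppress=True)
T=calibration("top");S=calibration("side")
print("narrow",tri(T,(238.2,250.75),S,(283.25,248.75)),plane(T,(238.2,250.75),.09))
print("wide",tri(T,(280.7,260.5),S,(314.25,235)),plane(T,(280.7,260.5),.09))
for p in((227,243),(307.5,260.75)):print("rack edge",plane(T,p,.019))
for p in((399.7,262.5),(465.3,235.3),(407.5,257.2),(457.5,240),(440.3,246.25)):print("shaft",plane(T,p,.07))
from scipy.spatial.transform import Rotation as R
q=status.get_state()["tool_rot"];print(R.from_quat(np.r_[q[1:],q[0]]).as_matrix())
c=calibration("wrist");print(c["mtx"][0],-c["R"].T@c["t"],c["R"])
E
```

```text
narrow [0.5037 0.1669 0.0908] [0.5037 0.167  0.09  ]
wide [0.4879 0.0954 0.0899] [0.4882 0.0956 0.09  ]
rack edge [0.5303 0.1997 0.019 ]
rack edge [0.4997 0.0528 0.019 ]
shaft [ 0.4906 -0.1055  0.07  ]
shaft [ 0.5396 -0.2204  0.07  ]
shaft [ 0.5   -0.119  0.07 ]
shaft [ 0.5311 -0.2064  0.07  ]
shaft [ 0.5198 -0.1761  0.07  ]
[[ 0.9418  0.3361 -0.0006]
 [ 0.3361 -0.9418  0.0017]
 [ 0.     -0.0018 -1.    ]]
[422.6102   0.     325.7909] [ 0.2799 -0.5895  0.3853] [[ 0.3367 -0.9416 -0.0024]
 [-0.9123 -0.3268  0.2466]
 [-0.233  -0.0808 -0.9691]]
```

Emit:
{"op": "move_arm", "data": {
  "motion": [
    [[5,-3.7,0,0],[10,-7.5,0,0],[15,-11.2,0,0],[20,-15,0,0],[25,-18.7,0,0],[30,-22.5,0,0],[35,-26.2,0,0],[38,-29,0,0]]
  ],
  "grip": 6
}}

```text
time_s: 1.1
tcp_pos: [0.4804, -0.208, 0.2348]
tool_rot: [-0.0, 0.985, 0.172, 0.0]
contact_force: [0.1, -0.3, -0.0]
finger_gap: 0.06
grip_force: 0.0
```

Emit:
{"op": "move_arm", "data": {
  "motion": [
    [[2,-1.5,0,0],[4.2,-2.8,0,0],[4.2,-2.8,0,0],[4.2,-2.8,0,0]]
  ]
}}

```text
time_s: 1.6
tcp_pos: [0.5083, -0.1716, 0.2343]
tool_rot: [0.0, 0.985, 0.17, -0.001]
contact_force: [0.1, -0.7, -0.7]
finger_gap: 0.0601
grip_force: 0.0
```

```bash
python3 - <<'E'
from h import *
import pickle
c=calibration("wrist");i=get_image("wrist");cv2.imwrite("pics/w1.png",i);pickle.dump(c,open("w1.pkl","wb"))
print(status.get_state()["tcp_pos"])
for p in((.5198,-.1761,.07),(.5155,-.163,.07)):print(proj(c,p))
E
```

```text
[ 0.50816991 -0.17206249  0.23438581]
[337.19672152 214.08653941]
[318.99516396 213.6219837 ]
```

View pics/w1.png

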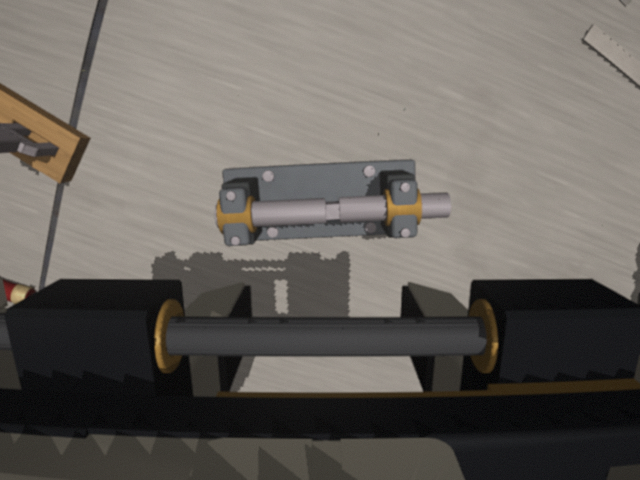

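The wrist picture shows the groove at about (333,210). The bare shaft runs from (254,212) to (386,208).

```bash
python3 - <<'E'
from h import *
import pickle
np.set_printoptions(precision=4,suppress=True)
c=pickle.load(open("w1.pkl","rb"))
for p in((254,212.5),(386,208),(320,210.2),(333,210),(448,205),):print(plane(c,p,.068))
a=plane(c,(254,212.5),.068)-plane(c,(448,205),.068);print(np.degrees(np.arctan2(a[1],a[0])))
print("base",[plane(c,p,.012) for p in((223,170),(414,160))])
from scipy.spatial.transform import Rotation as R
print(toolshift((.5037,.167,.2)))
E
```

```text
[ 0.4993 -0.116   0.068 ]
[ 0.5364 -0.2096  0.068 ]
[ 0.5179 -0.1629  0.068 ]
[ 0.5214 -0.1722  0.068 ]
[ 0.5548 -0.2536  0.068 ]
111.9434817950051
base [array([ 0.5139, -0.0729,  0.012 ]), array([ 0.5784, -0.2279,  0.012 ])]
[ 10.9299 -32.1007   3.426 ]
```

Emit:
{"op": "move_arm", "data": {
  "motion": [
    [[1.5,-4.5,0,-8],[3,-9,0,-16],[4.5,-13.5,0,-24],[6,-18,0,-32],[7.5,-22.5,0,-40],[9,-27,0,-48],[10.9,-32.1,0,-58],[10.9,-32.1,0,-58]]
  ]
}}

```text
time_s: 2.65
tcp_pos: [0.5029, 0.1722, 0.2352]
tool_rot: [-0.001, 0.777, 0.63, 0.001]
contact_force: [0.1, -0.1, 0.5]
finger_gap: 0.0602
grip_force: 0.0
```

Emit:
{"op": "move_arm", "data": {
  "motion": [
    [[0,0,3,0],[0,0,3,0],[0,0,3,0]]
  ]
}}

```text
time_s: 3.02
tcp_pos: [0.5043, 0.167, 0.2052]
tool_rot: [0.0, 0.78, 0.626, -0.0]
contact_force: [0.1, 0.2, 0.2]
finger_gap: 0.0602
grip_force: 0.0
```

```bash
python3 - <<'E'
from h import *
import pickle
c=calibration("wrist");i=get_image("wrist");cv2.imwrite("pics/w2.png",i);pickle.dump(c,open("w2.pkl","wb"))
s=status.get_state();print(s["tcp_pos"],s["tool_rot"],s["qpos"])
for p in((.5037,.167,.09),(.488,.0955,.09)):print(proj(c,p))
E
```

```text
[0.50450476 0.16737998 0.20559278] [3.44313243e-04 7.79680499e-01 6.26177325e-01 3.98264157e-04] [ 0.37910795  0.44372655 -0.94133202  1.86690154  0.41469938  1.04033413
 -0.94939685]
[325.92563724 242.90851184]
[326.04016148 344.90087358]
```

View pics/w2.png

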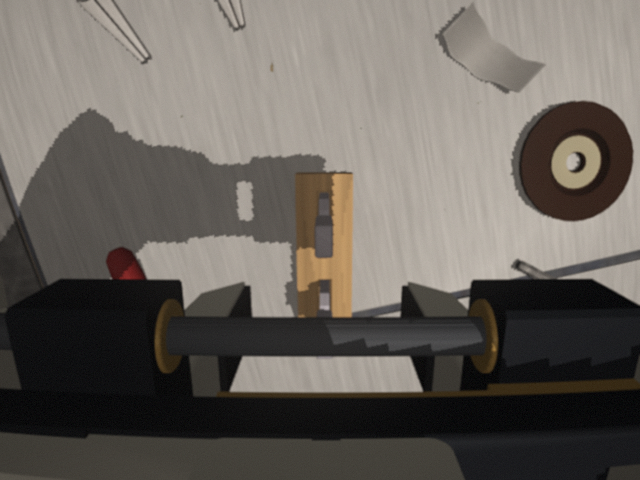

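The narrow plate's tab is at about (324,240), and the rack runs vertically in the picture, so the yaw is right. Only a 1–2 mm correction is needed.

Emit:
{"op": "move_arm", "data": {
  "motion": [
    [[0.1,-0.15,3,0],[0.1,-0.15,7,0],[0.1,-0.15,11,0],[0.1,-0.15,13,0],[0.1,-0.15,14.2,0],[0.1,-0.15,14.2,0],[0.1,-0.15,14.2,0]]
  ]
}}

```text
time_s: 3.95
tcp_pos: [0.5036, 0.1699, 0.0639]
tool_rot: [0.0, 0.779, 0.627, 0.001]
contact_force: [0.7, 0.4, -0.4]
finger_gap: 0.0599
grip_force: 0.0
```

Emit:
{"op": "move_arm", "data": {
  "motion": [
    [[0,0,0,0],[0,0,0,0],[0,0,0,0],[0,0,0,0],[0,0,0,0],[0,0,0,0],[0,0,0,0],[0,0,0,0]]
  ],
  "grip": 0,
  "force": 20
}}

```text
time_s: 4.95
tcp_pos: [0.5025, 0.1695, 0.0627]
tool_rot: [-0.0, 0.779, 0.627, -0.0]
contact_force: [-0.0, -0.0, -0.7]
finger_gap: 0.0119
grip_force: 20.0
```

Emit:
{"op": "move_arm", "data": {
  "motion": [
    [[0,0,-1,0],[0,0,-2,0],[0,0,-4,0],[0,0,-7,0],[0,0,-10,0],[0,0,-13,0],[0,0,-13,0],[0,0,-13,0]]
  ],
  "force": 30
}}

```text
time_s: 5.95
tcp_pos: [0.5023, 0.169, 0.1928]
tool_rot: [0.0, 0.779, 0.627, -0.0]
contact_force: [0.3, -0.8, -2.2]
finger_gap: 0.0115
grip_force: 30.0
```

```bash
python3 - <<'E'
from h import *
w=get_image("wrist");s=get_image("side")
st=status.get_state();print(st["tcp_pos"])
cv2.imwrite("pics/a3.png",np.hstack([cv2.resize(w,(400,300)),cv2.resize(s[180:300,230:390],(400,300))]))
# shift to hover over groove: TCP z 0.14 (feet ~0.083)
print(toolshift((.5214,-.172,.1327)))
E
```

```text
[0.50177863 0.1689306  0.19188195]
[-32.87663971   9.22398073   5.93771962]
```

View pics/a3.png

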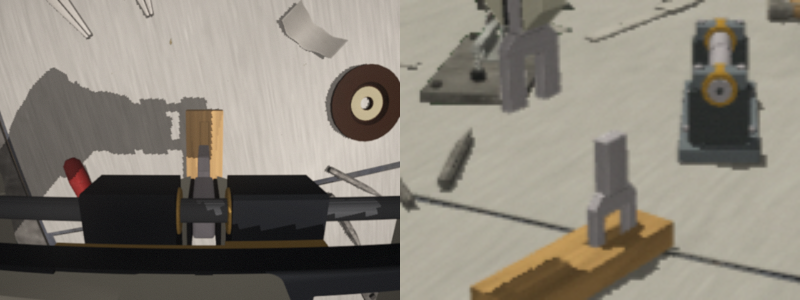

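Emit:
{"op": "move_arm", "data": {
  "motion": [
    [[-4.1,1.1,0,7],[-8.2,2.3,0,14],[-12.3,3.5,0,21],[-16.4,4.6,0,28],[-20.5,5.8,0,35],[-24.6,6.9,0,42],[-28.7,8.1,0,49],[-32.9,9.2,0,56]]
  ]
}}

```text
time_s: 7.05
tcp_pos: [0.5213, -0.1726, 0.1916]
tool_rot: [-0.001, 0.983, 0.186, -0.001]
contact_force: [0.8, -0.1, -0.4]
finger_gap: 0.0117
grip_force: 30.0
```

Emit:
{"op": "move_arm", "data": {
  "motion": [
    [[0,0,1.5,0],[0,0,3,0],[0,0,4.2,0],[0,0,4.2,0],[0,0,4.2,0],[0,0,4.2,0]]
  ]
}}

```text
time_s: 7.8
tcp_pos: [0.5226, -0.1715, 0.1514]
tool_rot: [0.0, 0.982, 0.188, 0.001]
contact_force: [0.2, 0.4, -1.4]
finger_gap: 0.0121
grip_force: 30.0
```

```bash
python3 - <<'E'
from h import *
c=calibration("wrist");w=get_image("wrist");s=get_image("side")
st=status.get_state();print(st["tcp_pos"],st["tool_rot"],st["contact_force"],toolshift((.5214,-.172,.1327)))
cv2.imwrite("pics/a4.png",np.vstack([cv2.resize(w[140:340,200:440],(600,300),interpolation=cv2.INTER_CUBIC)[:, :],cv2.resize(s[160:260,310:410],(300,300),interpolation=cv2.INTER_CUBIC).repeat(2,axis=1)]))
E
```

```text
[ 0.52238686 -0.17166809  0.15127494] [3.25014106e-04 9.82199173e-01 1.87841732e-01 4.03748177e-04] [-0.57909781 -0.27630036 -1.86683357] [-0.10521591 -0.00703391  1.85741883]
```

View pics/a4.png

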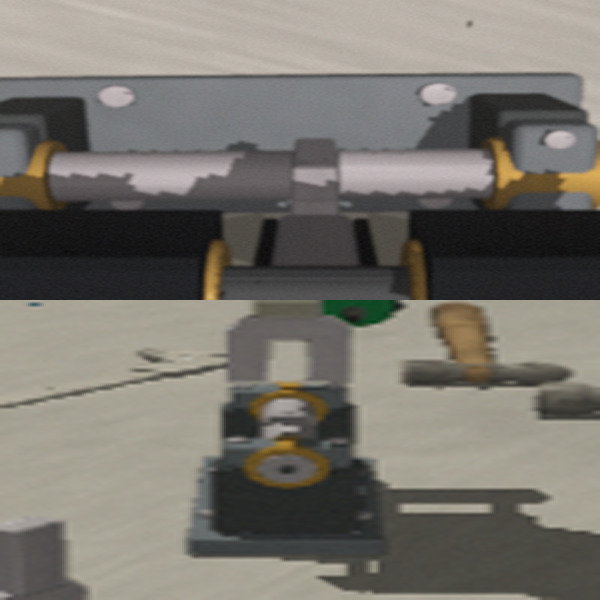

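The plate hangs just over the groove, and its slot is centred on the shaft in the side view. I'll lower it slowly.

Emit:
{"op": "move_arm", "data": {
  "motion": [
    [[0,0,0.8,0],[0,0,1.6,0],[0,0,2.2,0],[0,0,2.5,0],[0,0,2.7,0],[0,0,2.9,0],[0,0,3.0,0],[0,0,3.0,0]]
  ]
}}

```text
time_s: 8.9
tcp_pos: [0.522, -0.1716, 0.1208]
tool_rot: [0.0, 0.982, 0.188, 0.0]
contact_force: [-0.5, -0.0, -2.5]
finger_gap: 0.0118
grip_force: 30.0
```

Emit:
{"op": "move_arm", "data": {
  "motion": [
    [[0,0,0.1,0],[0,0,0.2,0],[0,0,0.3,0],[0,0,0.4,0],[0,0,0.4,0]]
  ]
}}

```text
time_s: 9.52
tcp_pos: [0.5219, -0.1716, 0.1166]
tool_rot: [-0.0, 0.982, 0.188, -0.0]
contact_force: [-0.6, -0.1, -2.4]
finger_gap: 0.0117
grip_force: 30.0
```

Emit:
{"op": "move_arm", "data": {
  "motion": [
    [[0,0,0.2,0],[0,0,0.4,0],[0,0,0.6,0],[0,0,0.8,0],[0,0,1.0,0],[0,0,1.2,0],[0,0,1.3,0],[0,0,1.3,0]]
  ]
}}

```text
time_s: 10.52
tcp_pos: [0.522, -0.1716, 0.1036]
tool_rot: [-0.0, 0.982, 0.188, -0.0]
contact_force: [-0.6, 0.5, -1.1]
finger_gap: 0.0117
grip_force: 30.0
```

Emit:
{"op": "move_arm", "data": {
  "motion": [
    [[0,0,0.1,0],[0,0,0.2,0],[0,0,0.3,0],[0,0,0.4,0],[0,0,0.5,0],[0,0,0.6,0],[0,0,0.6,0]]
  ]
}}

```text
time_s: 11.4
tcp_pos: [0.5219, -0.1716, 0.0976]
tool_rot: [-0.0, 0.982, 0.188, -0.0]
contact_force: [-0.4, 0.2, -1.3]
finger_gap: 0.0117
grip_force: 30.0
```

Emit:
{"op": "move_arm", "data": {
  "motion": [
    [[0,0,0.05,0],[0,0,0.1,0],[0,0,0.15,0],[0,0,0.2,0],[0,0,0.2,0]]
  ]
}}

```text
time_s: 12.02
tcp_pos: [0.522, -0.1716, 0.0957]
tool_rot: [-0.0, 0.982, 0.188, -0.0]
contact_force: [-0.1, -0.0, -1.0]
finger_gap: 0.0116
grip_force: 30.0
```

Emit:
{"op": "move_arm", "data": {
  "motion": [
    [[0,0,0.05,0],[0,0,0.1,0],[0,0,0.1,0]]
  ]
}}

```text
time_s: 12.4
tcp_pos: [0.522, -0.1716, 0.0947]
tool_rot: [-0.0, 0.982, 0.188, 0.0]
contact_force: [-0.1, 0.6, -2.5]
finger_gap: 0.0118
grip_force: 30.0
```

Emit:
{"op": "move_arm", "data": {
  "motion": [
    [[0,0,0.05,0],[0,0,0.1,0],[0,0,0.1,0]]
  ]
}}

```text
time_s: 12.78
tcp_pos: [0.5221, -0.1716, 0.0946]
tool_rot: [0.0, 0.982, 0.188, -0.0]
contact_force: [-3.1, 0.7, 7.2]
finger_gap: 0.0121
grip_force: 30.0
```

It has bottomed at the expected height with about 8 N. I'll press slightly more and hold.

Emit:
{"op": "move_arm", "data": {
  "motion": [
    [[0,0,0.04,0],[0,0,0.04,0],[0,0,0.04,0],[0,0,0.04,0]]
  ]
}}

```text
time_s: 13.28
tcp_pos: [0.5221, -0.1716, 0.0946]
tool_rot: [0.0, 0.982, 0.188, -0.0]
contact_force: [-3.9, 1.5, 10.4]
finger_gap: 0.0121
grip_force: 30.0
```

Emit:
{"op": "move_arm", "data": {
  "motion": [
    [[-0.04,0,-0.08,0],[-0.04,0,-0.08,0],[-0.04,0,-0.08,0]]
  ]
}}

```text
time_s: 13.65
tcp_pos: [0.522, -0.1717, 0.0946]
tool_rot: [0.0, 0.982, 0.188, 0.0]
contact_force: [-0.9, 0.6, 5.4]
finger_gap: 0.0118
grip_force: 30.0
```

Emit:
{"op": "move_arm", "data": {
  "motion": [
    [[0,0,0,0],[0,0,0,0],[0,0,0,0],[0,0,0,0],[0,0,0,0],[0,0,0,0]]
  ],
  "grip": 4
}}

```text
time_s: 14.4
tcp_pos: [0.5216, -0.1718, 0.0941]
tool_rot: [0.0, 0.982, 0.188, 0.0]
contact_force: [0.1, 0.0, -0.7]
finger_gap: 0.04
grip_force: 0.0
```

Emit:
{"op": "move_arm", "data": {
  "motion": [
    [[0,0,-1,0],[0,0,-3,0],[0,0,-6,0],[0,0,-9,0],[0,0,-12,0],[0,0,-12,0],[0,0,-12,0]]
  ]
}}

```text
time_s: 15.28
tcp_pos: [0.5215, -0.1719, 0.2147]
tool_rot: [0.0, 0.982, 0.188, 0.0]
contact_force: [-0.5, 0.1, -0.1]
finger_gap: 0.0401
grip_force: 0.0
```

```bash
python3 - <<'E'
from h import *
w=get_image("wrist");s=get_image("side")
print(status.get_state()["tcp_pos"])
cv2.imwrite("pics/a5.png",np.hstack([cv2.resize(w,(400,300)),cv2.resize(s[150:250,310:410],(300,300),interpolation=cv2.INTER_CUBIC)]))
E
```

```text
[ 0.52094223 -0.1716919   0.21358463]
```

View pics/a5.png

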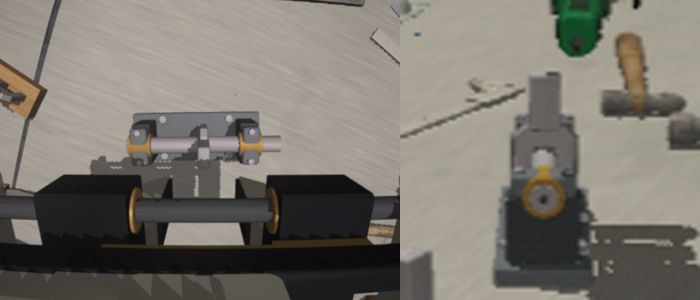

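The plate stands upright over the shaft (at about (205,143) in the wrist view), and the gripper is clear of everything.

```bash
python3 -c "
from bench import job
print(job.close_job())"
```

```text
the job is handed in; nothing more can be done
None
```

The narrow-slot plate bottomed in the shaft's groove at about 10 N, stands upright there with the gripper clear, the wide-slot plate was left in the rack, and the job is handed in (no verdict was returned).

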